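# Hold a lantern-door hinge leaf in line for its pin

### The arm

A 6-joint arm with a two-finger parallel gripper is mounted at the origin on the work surface. World frame = base frame: x ahead of the robot, y to its left, z up, the work surface at z = 0. Lengths are in m, angles in rad, forces in N, time in s.
With the tool pointing down it reaches from about 0.225 to 0.875 m from the base axis. Payload 3.4 kg.
Tool frame: the origin (TCP) lies on the centre line of the jaws, within the pads' length; the fingertips stand 25 mm ahead of it and the grasp point (between the pads) lies 6 mm ahead of it (robot.tips_ahead is the z of the fingertips in the tool frame, in m); z points along the fingers, x is the direction in which the jaws open and shut, and the axes are right-handed (so a half turn about z gives the same grasp; the last joint's range is limited). The gripper opens to 85 mm and grips with 20 to 120 N. Pads are 22 mm wide; open, the fingers measure 114 mm over their backs; the gripper's body (76 mm by 85 mm) begins 54 mm behind the grasp point. The pads swing forward as they close: fully open they stand 13 mm farther back than shut.
Start: joints at [-1.248, 0.276, 1.505, -0, 1.361, -0.121], TCP at [0.247, -0.519, 0.256] pointing down, gripper open.
Joint ranges: [-2.89, 2.89], [-0.75, 2.08], [0.22, 2.7], [-1.18, 4.32], [0.11, 2.71], [-2.7, 2.7]. Speed limits (rad/s): [2.57, 2.57, 3.14, 3.14, 3.14, 3.14].

### API

Orientations are given as a rotation vector (axis times angle).
In Python, from cell import robot gives the robot as it stands. The module is installed in compiled form; this text tells all that it offers. Calls block until the motion is done:
- robot.move_pose(position, orientation): joint-space move of the TCP to a pose.
- robot.line_to(position, rotation=None, velocity=0.15, max_force=None): straight line of the TCP; rotation=None keeps the orientation; velocity is the mean speed in m/s. With max_force (N) it stops when the force on the tool has changed by that much, and returns True; else False.
- robot.move_joints(angles): joint-space move.
- robot.command_gripper(opening, grip_force=None): finger opening in m; grip_force is the grip in N (None keeps the last); returns when the fingers have stopped.
- robot.sleep(seconds).
- robot.ik(position, orientation): joint angles nearest the present ones, or None.
- robot.camera(name): name is "side" or "top" or "wrist"; returns a dict with "img" (384x512x3 uint8, blue, green, red), "fx", "fy", "cx", "cy" (pixels), "rvec" (rotation vector, rad) and "tvec" (3), from world to camera coordinates, as OpenCV has them. Camera axes: x right, y down, z forward; pixel columns grow to the right and rows downward; lengths in m; the calibration is good to about 2 mm. The wrist camera is an equidistant fisheye: a pixel r from the principal point sees the ray r / f radians off the axis. A picture is of the moment at which its call begins. There is no depth.
A pose or a line that the arm cannot do raises robot.MotionError and nothing moves.
- robot.close_job(): hands the job in, once; it reports no verdict.
Readings, each from a call of its own:
- robot.current_time_s(): time.
- robot.current_joint_positions(): joint angles.
- robot.current_qd(): joint speeds.
- robot.current_effort(): joint torques, N m.
- robot.current_position(): TCP position.
- robot.current_orientation(): TCP orientation.
- robot.current_contact_force(): force on the tool from outside, world axes, zero at the start.
- robot.current_wrist_torque(): the same for the moment, N m.
- robot.current_opening(): finger opening in m.
Only numpy, scipy, OpenCV 4.12 (cv2) and the standard library are available. Lean on these libraries where they do the work, as an engineer would, in place of code of your own. Each camera call takes 0.05 s, during which the arm holds its last target.

### The job

Lock the jamb block first: turn the red clamp knob on the grey fixture clockwise until it clicks over its detent into the locked position. Then take the blue hinge leaf with the single middle knuckle out of the plywood rack, bring its knuckle down between the two brass knuckles on the jamb so that the pin holes line up, and finish there still holding it steady in the gripper, carrying its weight rather than resting or pressing it on the jamb. Leave the yellow leaf, the glue, the cup, the wooden pin and the round lamp base where they are.

Things in the scene. Friction and masses are not known exactly. Their poses are not given: they have to be found in the camera images.
- fixture: Grey clamping fixture, fixed, base 130 (x) by 250 (y) by 12 mm. Origin: on the bench under its middle, z up. Knob at y = -75 mm; wooden jamb block (44 by 100 mm, top 72 mm above the bench) at y = +60 mm, does not give way. As the knob turns, a steel jaw slides 7 mm to the jamb; the knob's lobe pushes aside a brass spring plunger in a dark block (38 mm high) 47 mm to the knob's +x.
- jamb_hole (a point): Middle of the pin hole line of the jamb's brass hinge half, 98 mm above the bench, axes as the fixture's: the hole runs along y. Two brass knuckles (outside 24 mm, hole 12 mm) from 16 to 40 mm either side of this point leave a gap 32 mm long for the leaf's knuckle, open from above, free to 16 mm below the line. The pin is 8 mm thick.
- knob_grip (a point): Grip point of the red bar of the clamp knob: on its upright turning axis, 60 mm above the bench, 10 mm below the bar's top. Bar 52 mm long (this point's x), 14 mm thick (y), 32 mm high, on a black disc of radius 26 mm whose top is 38 mm above the bench. The point turns with the knob.
- clamp_knob (a joint): Knob angle in rad, growing clockwise seen from above. Unlocked 0 to 0.1; a spring detent resists from 0.28 to 0.5 (up to about 0.2 N m) and lets go with a click; from 0.75 on it turns freely, locked (above 0.85 counts; turn it to the stop). End stops at 0 and 1.2. At 0 the bar lies along the fixture's x.
- rack: Plywood rack, fixed to the bench, 160 (x) by 100 (y) by 65 mm high. Origin: under its middle. Two slots at x = -40 and +40 mm, each holding one leaf upright, 13.5 mm wide along x and 86 mm long along y, slot floor 40 mm above the bench, so 25 mm deep; the leaf's knuckle hangs free in the open middle.
- leaf: Blue hinge leaf, loose, 0.06-0.13 kg, upright in a rack slot. Origin: middle of its pin hole; y along the hole, z to the plate's top edge, x through the thickness. Plate 12 (x) by 80 (y) mm, z 18 to 98 mm; one knuckle at y -12 to 12, outside 24, hole 12 mm. Same either way round. In the rack the plate's top is 120 mm above the bench. Holes in line leave 6 mm between plate and brass knuckles.
- spare_leaf: Yellow hinge leaf of the same plate size with two short knuckles, in the other rack slot; it does not fit this jamb. Origin as for the blue leaf. Leave it.
- glue: White glue bottle, radius 21 mm, 120 mm high, loose. Origin under its middle. Leave it.
- lamp_base: Round wooden lamp base, radius 50 mm, 22 mm high, lying loose on the bench. Origin under its middle. Leave it.
- brush_cup: White ceramic cup, rim radius 36 mm, 90 mm high, loose. Origin under its middle. Leave it.
- hinge_pin: Wooden hinge pin, 8 mm thick, 85 mm long, lying loose in a small green tray (120 by 70 by 22 mm). Someone else will push it in later. Leave it.
There are look-alikes about, which are no part of the job. Several things have the shape of the leaf; the one meant has the colours described above.

How it is judged:
By the outcome, as a careful person would: the job done as asked, in the order asked, and still so for the second after the job is handed in, while the arm keeps its last pose, push and grip.
It also fails if it takes over 56 s, if anything falls off the work surface, if the arm or the gripper's body presses on something with over 40 N, if the wrist force passes 120 N, or if a joint passes its speed limit or range.

## Working session

There is one attempt and no reset: what is moved stays moved. The work goes in short steps, each a Python script; the robot and the scene stay as the last script left them, time stands still between calls to the robot, and variables do not carry over. Pictures are saved under pics/ and viewed, and the job is handed in when it is done.

```bash
ls; mkdir -p pics; cat > snap.py <<'E'
import cv2,pickle,sys
from cell import robot
def snap(n,tag):
    c=robot.camera(n); cv2.imwrite(f'pics/{n}_{tag}.png',c['img']); pickle.dump(c,open(f'pics/{n}_{tag}.pkl','wb')); return c
E
python3 - <<'E'
from snap import *
for n in ('top','side','wrist'):
    c=snap(n,'0'); print(n,c['fx'],c['cx'],c['cy'],c['rvec'],c['tvec'])
print(robot.current_time_s(),robot.current_orientation(),robot.current_opening())
E
```

```text
pics
top 381.5530042614123 263.15675621490885 188.45892694163228 [ 2.13224536 -2.10556755  0.20819166] [-0.01937745  0.62544739  1.08431757]
side 351.24722399475166 253.2835854310997 191.51613664900654 [ 2.32715951 -0.66675469  0.26573176] [-0.52105734  0.29057564  0.68131396]
wrist 297.3186396354542 257.3650361122372 195.0031272273841 [-2.43670183  1.53783218  0.23319943] [-0.57503241 -0.04060469  0.38064639]
0.15 [-2.65518483e+00  1.67757624e+00  1.71322375e-03] 0.0851477366673097
```

View pics/top_0.png

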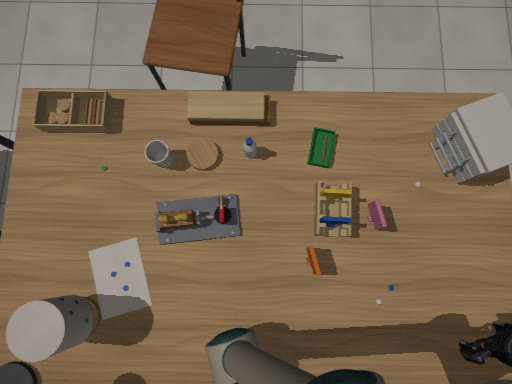

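View pics/side_0.png

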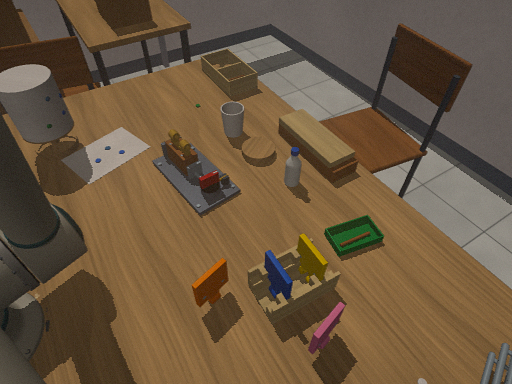

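View pics/wrist_0.png

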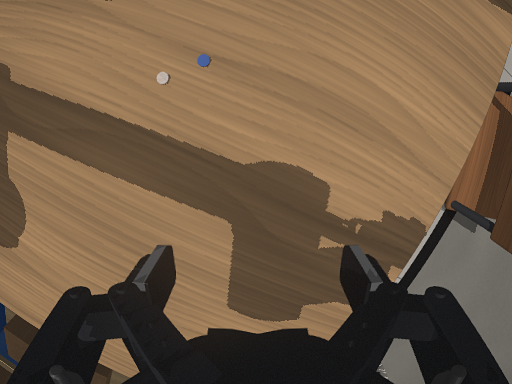

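The top view shows the fixture at (198,218) with the jamb on its left and the red knob at (222,210). The rack is at (334,209). 

Leaf-shaped candidates in the top view:
- blue in the rack at (336,220)
- yellow in the rack at (336,191)
- orange at (313,260)
- pink at (377,215)

The one I want is the blue one in the rack.

```bash
python3 - <<'E'
import cv2
a=cv2.imread('pics/top_0.png')
cv2.imwrite('pics/c_fix.png',cv2.resize(a[180:255,145:250],None,fx=7,fy=7,interpolation=cv2.INTER_CUBIC))
cv2.imwrite('pics/c_rack.png',cv2.resize(a[170:250,300:395],None,fx=7,fy=7,interpolation=cv2.INTER_CUBIC))
b=cv2.imread('pics/side_0.png')
cv2.imwrite('pics/c_sfix.png',cv2.resize(b[120:220,145:250],None,fx=6,fy=6,interpolation=cv2.INTER_CUBIC))
cv2.imwrite('pics/c_srack.png',cv2.resize(b[225:325,235:350],None,fx=6,fy=6,interpolation=cv2.INTER_CUBIC))
E
```

```text
(no output)
```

View pics/c_fix.png

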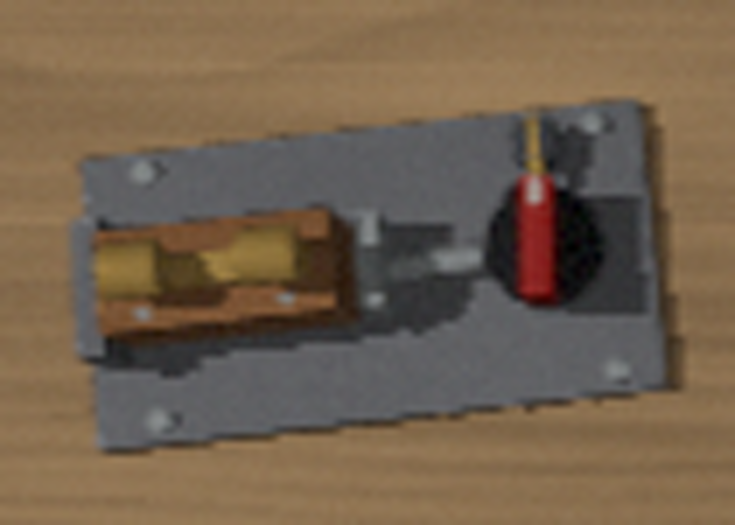

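View pics/c_rack.png

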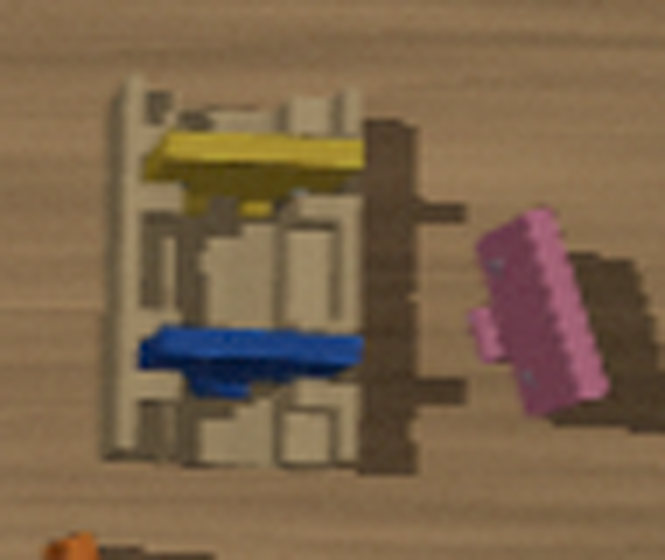

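View pics/c_sfix.png

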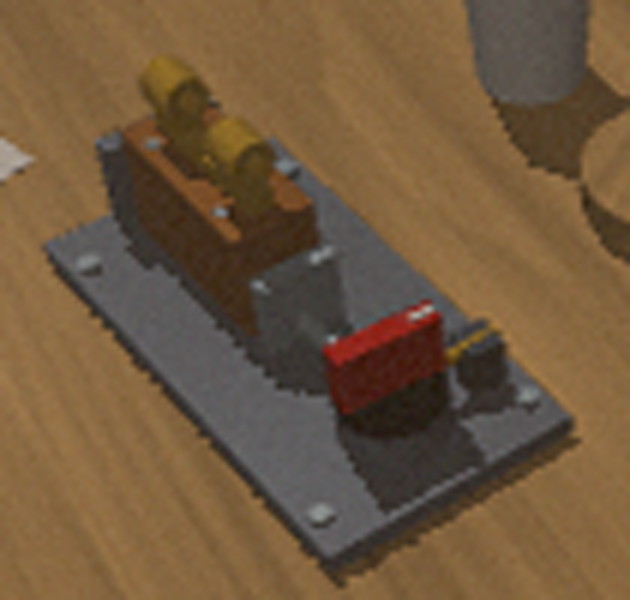

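View pics/c_srack.png

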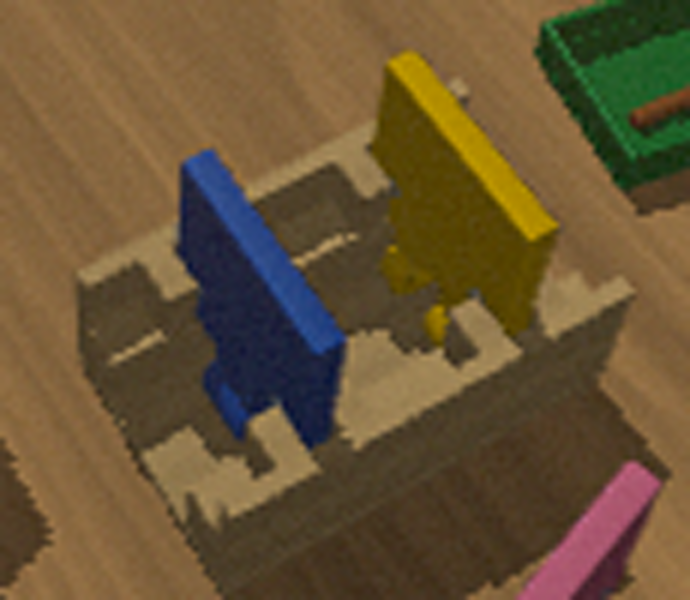

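```bash
cat > fit.py <<'E'
import numpy as np,cv2,pickle
from scipy.optimize import least_squares
T=pickle.load(open('pics/top_0.pkl','rb'));S=pickle.load(open('pics/side_0.pkl','rb'))
def proj(c,P):
    K=np.array([[c['fx'],0,c['cx']],[0,c['fy'],c['cy']],[0,0,1]])
    return cv2.projectPoints(np.array(P,float).reshape(-1,1,3),np.array(c['rvec']),np.array(c['tvec']),K,None)[0].reshape(-1,2)
def px(l,s,o): return (np.array(l,float)+.5)/s-.5+np.array(o)
def W(p,P):
    P=np.array(P,float); c,s=np.cos(p[2]),np.sin(p[2])
    return np.c_[p[0]+c*P[:,0]-s*P[:,1],p[1]+s*P[:,0]+c*P[:,1],P[:,2]]
def fit(obs,p0):
    f=lambda p:np.concatenate([(proj(c,W(p,P))-u).ravel() for c,P,u in obs])
    r=least_squares(f,p0,loss='soft_l1'); return r.x,np.round(f(r.x).reshape(-1,2),1).tolist()
if __name__=='__main__':
    z=.012
    fx=[(T,[(.065,.125,z),(.065,-.125,z),(-.065,-.125,z),(-.065,.125,z)],px([(82,160),(640,100),(668,385),(98,450)],7,(145,180))),
        (S,[(-.065,.125,z),(-.065,-.125,z),(.065,-.125,z)],px([(47,247),(333,558),(573,425)],6,(145,120)))]
    print('fix',fit(fx,[.5,.1,0])); print(fit(fx[:1],[.5,.1,0])[0],fit(fx[1:],[.5,.1,0])[0])
    z=.12
    lf=[(T,[(.006,.04,z),(.006,-.04,z)],px([(163,326),(362,337)],7,(300,170))),
        (S,[(-.006,.04,z),(.006,.04,z),(.006,-.04,z),(-.006,-.04,z)],px([(181,165),(210,151),(345,340),(318,354)],6,(235,225)))]
    print('leaf',fit(lf,[.5,-.25,0])); print(fit(lf[:1],[.5,-.25,0])[0],fit(lf[1:],[.5,-.25,0])[0])
    z=.065
    rk=[(T,[(.08,.05,z),(.08,-.05,z),(-.08,-.05,z),(-.08,.05,z)],px([(130,78),(357,90),(357,466),(108,458)],7,(300,170))),
        (S,[(-.08,.05,z),(.08,-.05,z)],px([(80,275),(632,290)],6,(235,225)))]
    print('rack',fit(rk,[.5,-.25,0]))
    p=fit(fx,[.5,.1,0])[0]
    for n,q in dict(knob=(0,-.075,.07),jamb=(0,.06,.098)).items(): w=W(p,[q]);print(n,w,proj(T,w),proj(S,w))
E
python3 fit.py
```

```text
fix (array([0.53981265, 0.18880578, 0.12311412]), [[-0.1, -0.7], [0.2, -0.8], [0.3, -0.0], [0.0, -0.2], [-1.0, 0.0], [-0.8, 1.0], [0.2, -0.7]])
[0.53855529 0.18901463 0.12338147] [0.5416749  0.18848601 0.11657786]
leaf (array([ 0.53140637, -0.21930465, -0.03360613]), [[-0.2, -0.6], [-0.1, -0.9], [-0.6, -0.2], [-0.2, -0.5], [0.6, 0.4], [-0.4, 1.1]])
[ 0.5292711  -0.21962251 -0.04281326] [ 0.53201578 -0.21903547 -0.03154932]
rack (array([ 0.57013608, -0.22146018, -0.0390955 ]), [[-0.6, -0.4], [0.2, -0.5], [-0.1, -0.7], [1.2, -1.3], [-1.7, 0.1], [-0.6, 0.9]])
knob [[0.5490229  0.11437345 0.07      ]] [[220.04855215 212.90007012]] [[207.49653214 174.80604384]]
jamb [[0.53244445 0.24835164 0.098     ]] [[171.96538317 216.78204699]] [[178.17299434 139.65843812]]
```

```bash
cat > h.py <<'E'
import numpy as np
from scipy.spatial.transform import Rotation as R
from cell import robot
from snap import snap
def down(a): # tool x at world angle a, z down
    x=np.array([np.cos(a),np.sin(a),0]);z=np.array([0,0,-1.]);y=np.cross(z,x)
    return R.from_matrix(np.c_[x,y,z]).as_rotvec()
def tx():
    m=R.from_rotvec(robot.current_orientation()).as_matrix(); return m
E
python3 - <<'E'
from h import *
c=__import__('pickle').load(open('pics/wrist_0.pkl','rb'))
Rm=R.from_rotvec(c['rvec']).as_matrix(); C=-Rm.T@c['tvec']; m=tx()
print('cam in tool',m.T@(C-robot.current_position()),'axes in tool',np.round(m.T@Rm.T,2).tolist())
for a in (.123+np.pi/2-.03,.123-np.pi/2-.03):
  for d in (0,1.15):
    print(a,d,np.round(robot.ik([.549,.115,.068],down(a-d)),3), np.round(robot.ik([.549,.115,.2],down(a-d)),3))
for a in (-.035,np.pi-.035): print('leaf',np.round(robot.ik([.5315,-.219,.11],down(a)),3))
for a in (.123,np.pi+.123): print('place',np.round(robot.ik([.5325,.248,.19],down(a)),3))
E
```

```text
cam in tool [ 0.00085865 -0.07338128 -0.11907266] axes in tool [[1.0, 0.0, -0.0], [-0.0, 0.96, 0.29], [0.0, -0.29, 0.96]]
1.6637963267948965 0 [ 0.082  0.423  1.8   -0.     0.919 -1.581] [ 0.082  0.292  1.627 -0.     1.223 -1.581]
1.6637963267948965 1.15 [ 0.082  0.423  1.8    0.     0.919 -0.431] [ 0.082  0.292  1.627  0.     1.223 -0.431]
-1.4777963267948966 0 [ 0.082  0.423  1.8   -0.     0.919  1.56 ] [ 0.082  0.292  1.627 -0.     1.223  1.56 ]Traceback (most recent call last):
  File "<stdin>", line 7, in <module>
    return _wrapfunc(a, 'round', decimals=decimals, out=out)
    return _wrapit(obj, method, *args, **kwds)
    result = getattr(arr, method)(*args, **kwds)
TypeError: unsupported operand type(s) for *: 'NoneType' and 'float'
```

```bash
python3 - <<'E'
from h import *
robot.move_pose([.549,.116,.21],down(.123+np.pi/2-.03))
robot.command_gripper(.045,30)
snap('wrist','1'); print(robot.current_time_s(),robot.current_position(),robot.current_opening())
E
```

```text
3.175 [0.54902228 0.11593811 0.21001455] 0.04511399838951755
```

View pics/wrist_1.png

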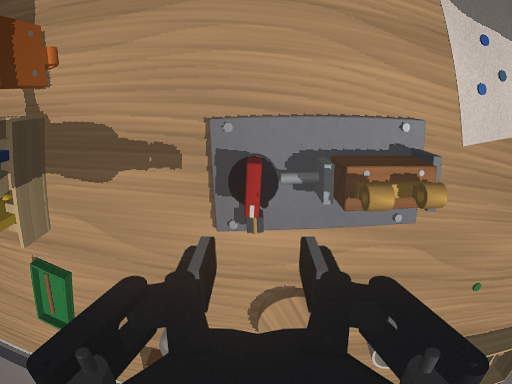

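```bash
python3 - <<'E'
import cv2
a=cv2.imread('pics/wrist_1.png')
cv2.imwrite('pics/c_w1.png',cv2.resize(a[105:240,200:335],None,fx=5,fy=5,interpolation=cv2.INTER_CUBIC)[:600])
cv2.imwrite('pics/c_w1b.png',cv2.resize(a[110:240,320:450],None,fx=4.6,fy=4.6,interpolation=cv2.INTER_CUBIC))
E
```

```text
(no output)
```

View pics/c_w1.png

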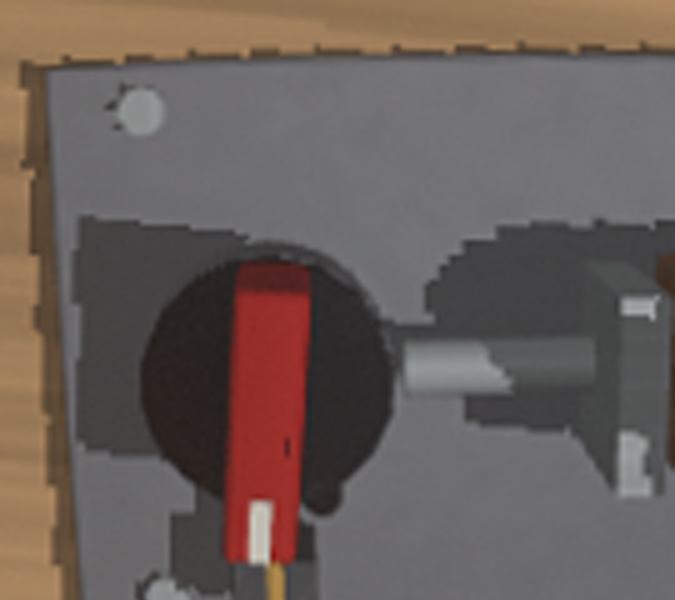

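View pics/c_w1b.png

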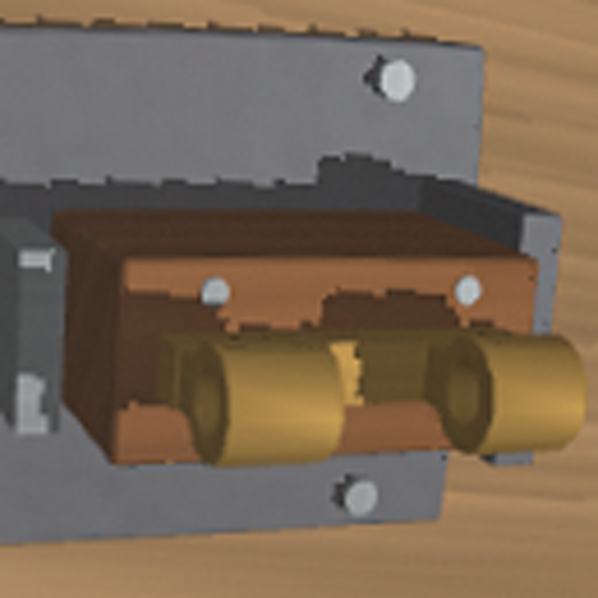

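```bash
cat > fit2.py <<'E'
from fit import *
import fit as F
_p=F.proj
def proj(c,P):
    if not c.get('fish'): return _p(c,P)
    K=np.array([[c['fx'],0,c['cx']],[0,c['fy'],c['cy']],[0,0,1]])
    return cv2.fisheye.projectPoints(np.array(P,float).reshape(-1,1,3),np.array(c['rvec'],float),np.array(c['tvec'],float),K,np.zeros(4))[0].reshape(-1,2)
F.proj=proj
def load(n):
    c=pickle.load(open(f'pics/{n}.pkl','rb')); c['fish']=n.startswith('wrist'); return c
E
python3 - <<'E'
from fit2 import *
W1=load('wrist_1')
kn=[(W1,[(-.026,-.007,.07),(-.026,.007,.07),(.026,.007,.07),(.026,-.007,.07)],px([(238,292),(310,292),(297,563),(226,563)],5,(200,105)))]
print('knob',fit(kn,[.549,.115,.1]))
fx=[(W1,[(-.065,-.125,.012)],px([(45,70)],5,(200,105))),
 (W1,[(-.065,.125,.012),(.065,.125,.012),(-.022,.01,.072),(-.022,.110,.072),(.022,.01,.072)],px([(483,48),(440,520),(122,258),(540,258),(110,463)],4.6,(320,110)))]
p,r=fit(fx,[.54,.188,.12]);print('fix',p,r)
print('knob from fix',W(p,[(0,-.075,.07),(0,.06,.098)]))
E
```

```text
knob (array([0.54903776, 0.11068916, 0.04873066]), [[-0.8, -0.6], [0.6, 0.1], [0.4, 0.6], [-0.3, -0.0]])
fix [0.53956124 0.18614194 0.12195283] [[-2.5, -0.3], [-1.2, -0.4], [-2.0, 0.3], [1.0, -0.2], [1.0, -0.0], [1.1, 0.9]]
knob from fix [[0.54868504 0.11169897 0.07      ]
 [0.53226219 0.24569632 0.098     ]]
```

```bash
python3 - <<'E'
from h import *
robot.line_to([.549,.1115,.112],down(.05+np.pi/2))
snap('wrist','2'); print(robot.current_time_s(),robot.current_position(),robot.current_contact_force())
E
```

```text
4.025 [0.54992907 0.11163767 0.11304274] [-0.12562698 -0.13979976 -0.30552521]
```

View pics/wrist_2.png

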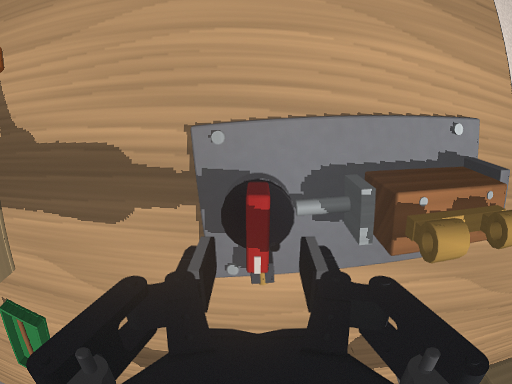

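The bar centre is at about (258,225) and the finger midline at about 257.5, so the jaws are centred on the bar. I'll descend, grip and turn.

```bash
python3 - <<'E'
from h import *
print(robot.line_to([.549,.1115,.0685],max_force=10), robot.current_position())
robot.command_gripper(0.0,50)
print('op',robot.current_opening(),robot.current_contact_force(),robot.current_wrist_torque(),robot.current_time_s())
E
```

```text
False [0.54937068 0.11155459 0.06898627]
op 0.013156109948369842 [-0.00787425  0.06661735  6.30863401] [-0.00243787  0.09857461  0.01476171] 4.85
```

```bash
python3 - <<'E'
from h import *
q=np.array(robot.current_joint_positions()); q0=q[5]
for d in (.4,.8,1.0,1.08,1.11,1.14):
    q[5]=q0+d; robot.move_joints(q)
    print(d,np.round(robot.current_contact_force(),1),np.round(robot.current_wrist_torque(),2),round(robot.current_joint_positions()[5]-q0,3),round(robot.current_opening(),4),robot.current_time_s())
    if abs(robot.current_wrist_torque()[2])>.5: break
snap('wrist','3')
E
```

```text
0.4 [-0.2 -0.6  2.4] [0.03 0.14 0.03] 0.397 0.0127 5.3167
0.8 [0.3 0.5 0.1] [ 0.03  0.07 -0.03] 0.796 0.0127 5.7833
1.0 [-0.7  1.1  0.4] [-0.05  0.05 -0.06] 0.995 0.0133 6.0917
1.08 [ 0.2  0.3 -0.3] [-0.06  0.04  0.01] 1.076 0.0134 6.3417
1.11 [-0.3 -0.1  0.7] [0.02 0.08 0.01] 1.108 0.013 6.5917
1.14 [-0.6  0.5  0.3] [0.03 0.06 0.42] 1.138 0.0133 6.8417
```

View pics/wrist_3.png

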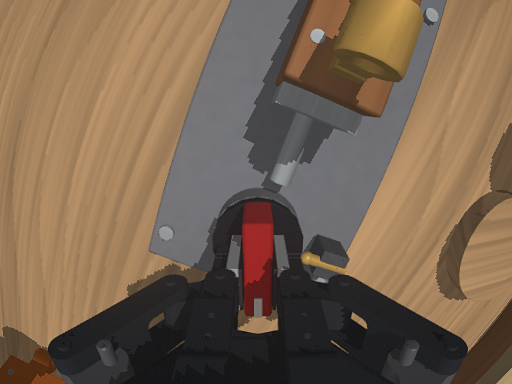

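The bar has turned with the gripper, the jaw has reached the jamb, and the torque rise at 1.14 rad marks the end stop. I'll release and go and look at the leaf.

```bash
python3 - <<'E'
from h import *
q=np.array(robot.current_joint_positions()); q[5]-=.02; robot.move_joints(q)
robot.command_gripper(.045,50)
p=np.array(robot.current_position()); p[2]=.2
robot.line_to(p,velocity=.25)
snap('wrist','4');snap('top','4')
for a in (-.035,np.pi-.035,-np.pi-.035): print('leaf',a,robot.ik([.5315,-.2195,.2],down(a)))
robot.move_pose([.5315,-.2205,.2],down(-.036))
snap('wrist','5'); print(robot.current_time_s(),robot.current_position(),robot.current_joint_positions())
E
python3 - <<'E'
import cv2,numpy as np
a=cv2.imread('pics/wrist_4.png');b=cv2.imread('pics/top_4.png')
cv2.imwrite('pics/c_4.png',np.hstack([cv2.resize(a[0:384,100:412],None,fx=1,fy=1),cv2.resize(b[180:255,145:250],(480,384),interpolation=cv2.INTER_CUBIC)]))
E
```

```text
leaf -0.035 [-0.51262942  0.31241081  1.5961202   0.          1.23306165 -0.47762942]
leaf 3.106592653589793 [-5.12629422e-01  3.12410806e-01  1.59612020e+00 -4.44089210e-16
  1.23306165e+00  2.66396323e+00]
leaf -3.1765926535897933 [-5.12629422e-01  3.12410806e-01  1.59612020e+00 -4.44089210e-16
  1.23306165e+00  2.66396323e+00]
9.625 [ 0.53177675 -0.21912709  0.19987158] [-5.12226728e-01  3.12875417e-01  1.59575778e+00  7.20471413e-04
  1.23346599e+00 -4.78111499e-01]
```

View pics/c_4.png

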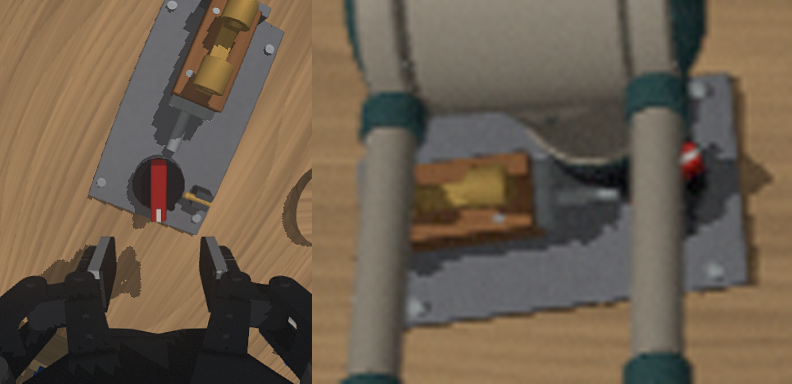

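View pics/wrist_5.png

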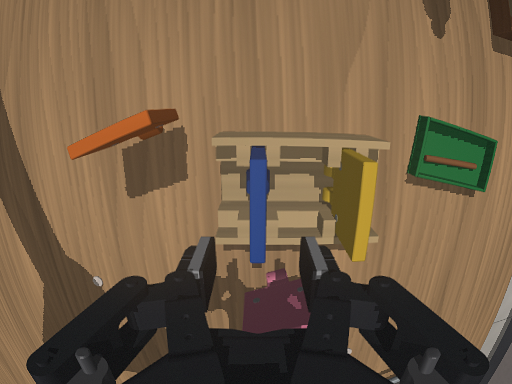

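The knob stays locked: the bar at (158,190) in the crop lies about 70° off its original line. In the wrist view the blue leaf's top edge runs from (258,148) to (258,262), between the fingers and centred. The yellow leaf is at (355,205), clear of the fingers. Here is the close crop to check that choice.

```bash
python3 - <<'E'
import cv2
a=cv2.imread('pics/wrist_5.png')
cv2.imwrite('pics/c_w5.png',cv2.resize(a[130:280,200:320],None,fx=4,fy=4,interpolation=cv2.INTER_CUBIC))
E
```

```text
(no output)
```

View pics/c_w5.png

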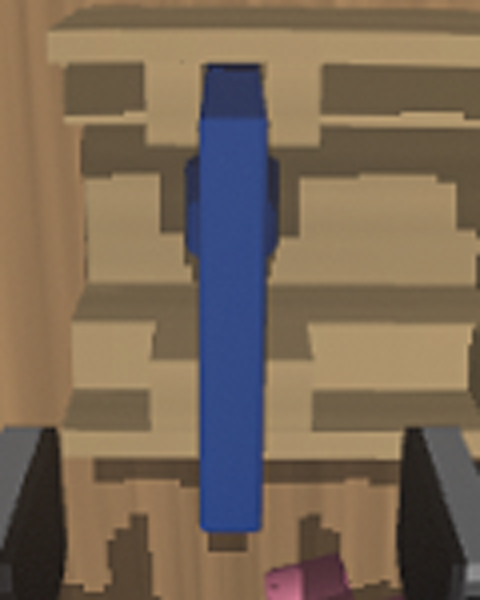

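```bash
python3 - <<'E'
from fit2 import *
c=load('wrist_5');z=.12
o=[(c,[(-.006,.04,z),(.006,.04,z),(.006,-.04,z),(-.006,-.04,z)],px([(201,118),(265,118),(262,531),(201,531)],4,(200,130)))]
print(fit(o,[.53,-.22,-.03]))
E
```

```text
(array([ 0.53083514, -0.22131072, -0.03724119]), [[-0.9, -0.3], [0.8, -0.3], [0.2, 0.4], [-0.2, 0.4]])
```

```bash
python3 - <<'E'
from h import *
o=down(-.037)
print(robot.line_to([.531,-.2205,.103],o,velocity=.12,max_force=8), robot.current_position())
robot.command_gripper(0.0,60)
print('op',robot.current_opening(),robot.current_contact_force(),robot.current_wrist_torque(),robot.current_position(),robot.current_time_s())
snap('wrist','6')
robot.line_to([.531,-.2205,.2],velocity=.1)
print(robot.current_contact_force(),robot.current_opening(),robot.current_position())
snap('wrist','7');snap('side','7');print(robot.current_time_s())
E
python3 - <<'E'
import cv2,numpy as np
a=cv2.imread('pics/wrist_7.png');b=cv2.imread('pics/side_7.png')
cv2.imwrite('pics/c_7.png',np.hstack([a[:,100:412],cv2.resize(b[150:342,200:420],None,fx=2,fy=2)]))
E
```

```text
False [ 0.53161301 -0.22064984  0.10365642]
op 0.01144781876402987 [0.0245478  0.44770741 3.17016978] [ 0.00387858 -0.04853638  0.03027276] [ 0.53156475 -0.2208055   0.10383795] 10.975
[ 1.18823941  0.00954333 -0.11589536] 0.011322839875850643 [ 0.53044188 -0.22023655  0.19919553]
12.2417
```

View pics/c_7.png

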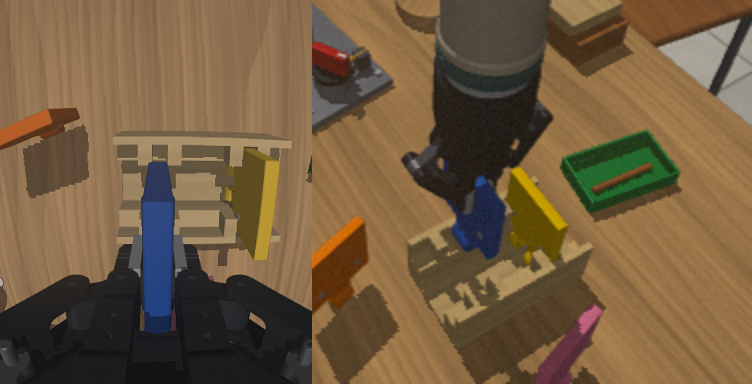

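```bash
python3 - <<'E'
from h import *
robot.line_to([.531,-.2205,.29],velocity=.2)
print(robot.ik([.5325,.247,.29],down(.122)))
robot.move_pose([.5325,.247,.29],down(.122))
snap('wrist','8');snap('side','8');snap('top','8');print(robot.current_time_s(),robot.current_position(),robot.current_contact_force(),robot.current_opening())
E
python3 - <<'E'
import cv2,numpy as np
b=cv2.imread('pics/side_8.png')
cv2.imwrite('pics/c_8.png',cv2.resize(b[20:220,110:260],None,fx=3,fy=3,interpolation=cv2.INTER_CUBIC))
E
```

```text
[0.31580541 0.27783693 1.41898893 0.         1.44476679 0.19380541]
14.7 [0.53301092 0.24595845 0.28999512] [-1.02754935 -0.35637052 -0.07561957] 0.010929466640961744
```

View pics/c_8.png

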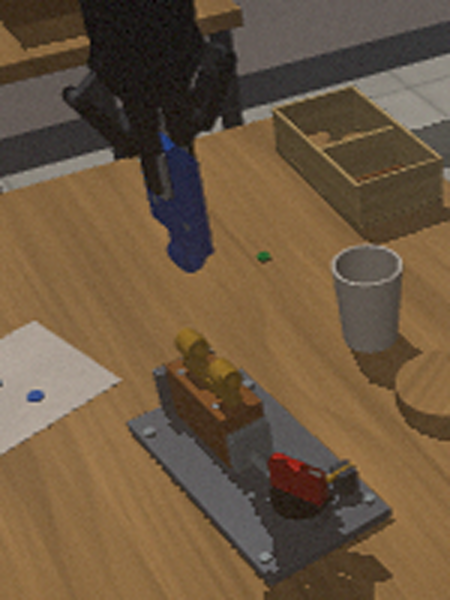

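View pics/wrist_8.png

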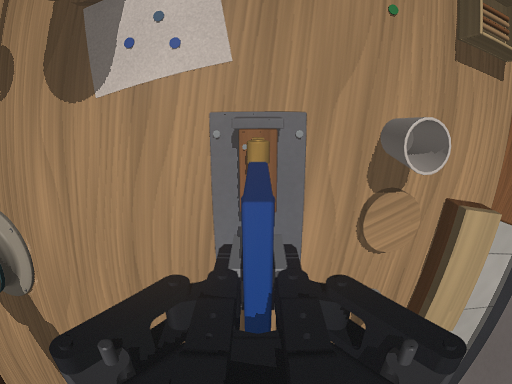

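View pics/top_8.png

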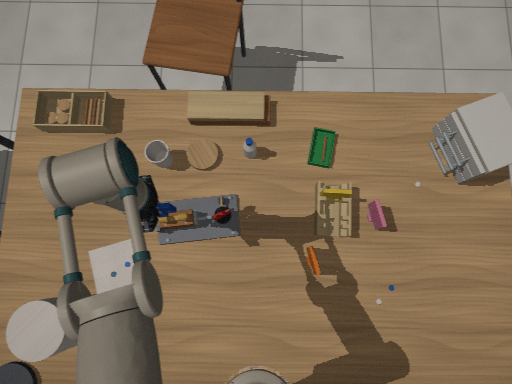

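Seen from the wrist, the far brass knuckle (258,150), the leaf (258,250) and the base edges (210 and 307) share one midline, so x and yaw are aligned. I'll lower to a hover to check y from the side.

```bash
python3 - <<'E'
from h import *
robot.line_to([.5325,.2470,.215],down(.122),velocity=.15,max_force=8)
robot.sleep(.2)
snap('wrist','9');snap('side','9');print(robot.current_time_s(),robot.current_position(),robot.current_contact_force(),robot.current_opening())
E
python3 - <<'E'
import cv2,numpy as np
b=cv2.imread('pics/side_9.png')
cv2.imwrite('pics/c_9.png',cv2.resize(b[70:170,140:220],None,fx=6,fy=6,interpolation=cv2.INTER_CUBIC))
E
```

```text
15.65 [0.5329097  0.24714011 0.21595268] [ 0.34474684 -0.35841038 -0.86581075] 0.011030020140316163
```

View pics/c_9.png

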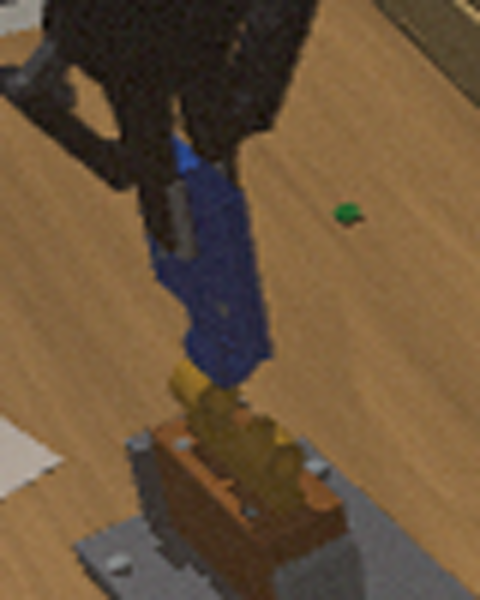

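View pics/wrist_9.png

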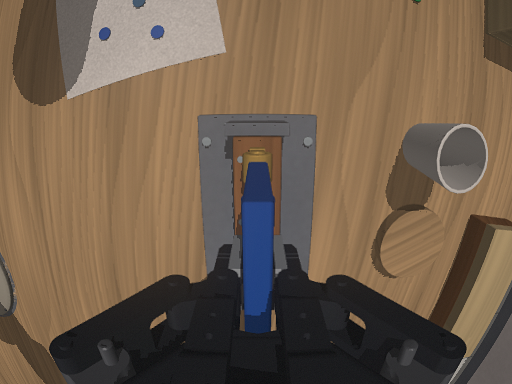

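```bash
cat > ov.py <<'E'
from fit2 import *
def circ(p,y,z0,r=.012,n=40):
    t=np.linspace(0,2*np.pi,n); return W(p,np.c_[r*np.cos(t),np.full(n,y),z0+r*np.sin(t)])
def draw(name,crop,s,polys,out):
    c=load(name); x0,y0,x1,y1=crop
    im=cv2.resize(c['img'][y0:y1,x0:x1],None,fx=s,fy=s,interpolation=cv2.INTER_CUBIC)
    for P,col in polys:
        u=(proj(c,P)-[x0,y0]+.5)*s-.5
        cv2.polylines(im,[np.round(u*8).astype(int).reshape(-1,1,2)],False,col,1,cv2.LINE_AA,3)
    cv2.imwrite(out,im); return im
E
python3 - <<'E'
from ov import *
p=[.5325,.2470,.122]
cols={-.04:(255,255,0),-.016:(0,255,0),.016:(255,0,255),.04:(255,255,255)}
A=draw('side_0',(160,120,205,165),9,[(circ(p,y,.098),c) for y,c in cols.items()],'pics/t.png')
B=draw('top_0',(150,195,200,240),8,[(circ(p,y,.098),c) for y,c in cols.items()],'pics/t.png')
h=405;cv2.imwrite('pics/ov1.png',np.hstack([A,cv2.resize(B,(390,405))[:, :390]]))
E
```

```text
(no output)
```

View pics/ov1.png

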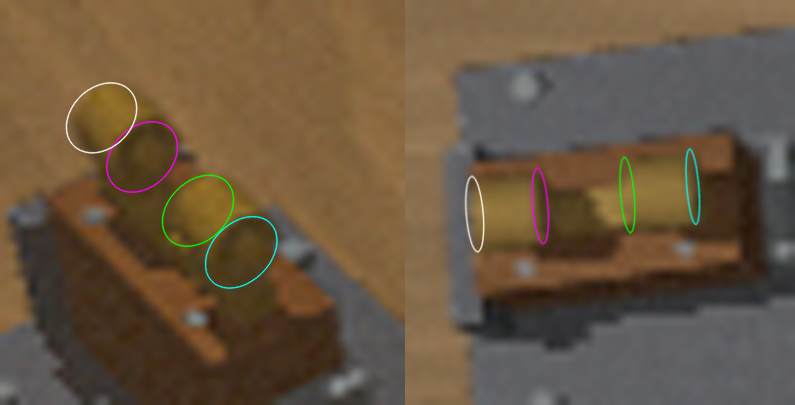

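```bash
python3 - <<'E'
from ov import *
p=[.5329,.2471,.122]; zh=.2160-.0817
cy,gr,mg=(255,255,0),(0,255,0),(255,0,255)
def box(x,y0,y1,z0,z1): return W(p,[(x,y0,zh+z0),(x,y1,zh+z0),(x,y1,zh+z1),(x,y0,zh+z1),(x,y0,zh+z0)])
A=draw('side_9',(155,85,205,165),7,[(circ(p,-.012,zh),gr),(circ(p,.012,zh),mg),(box(-.006,-.04,.04,.018,.098),cy),(box(.006,-.04,.04,.018,.098),(255,255,255))],'pics/ovs.png')
B=draw('side_9',(155,85,205,165),7,[],'pics/t.png')
cv2.imwrite('pics/ov2.png',np.hstack([A,B]))
E
```

```text
(no output)
```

View pics/ov2.png

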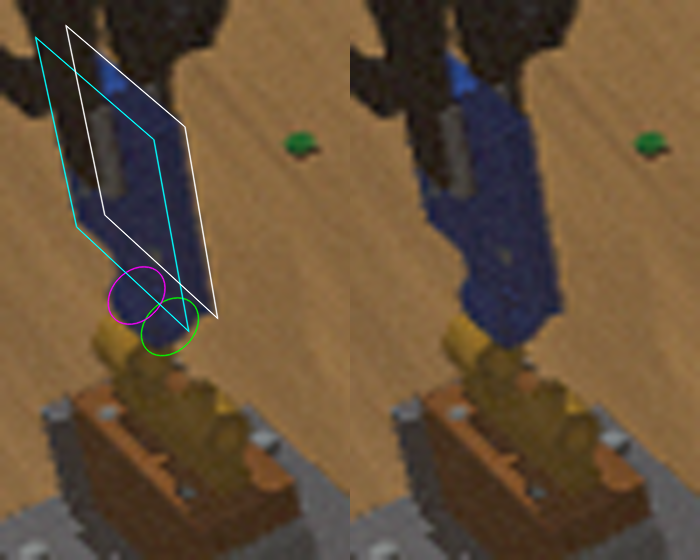

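```bash
python3 - <<'E'
from ov import *
import cv2
p=[.5325,.2470,.122]
for n in('side_0',):
    c=load(n)
    c['img']=np.clip(c['img'].astype(float)*2.0,0,255).astype(np.uint8)
    pickle.dump(c,open('pics/side_b.pkl','wb'))
A=draw('side_b',(163,125,203,165),9.8,[(circ(p,y,.098),(255,255,0)) for y in(-.04,.016)],'pics/t.png')
B=draw('side_b',(163,125,203,165),9.8,[],'pics/t.png')
cv2.imwrite('pics/ov3.png',np.hstack([A,B]))
E
```

```text
(no output)
```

View pics/ov3.png

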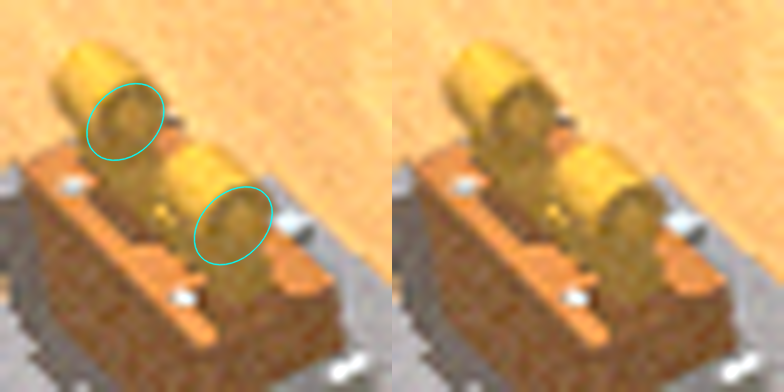

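```bash
python3 - <<'E'
from ov import *
c=load('side_0'); P=np.array([.5325,.247,.098]);b=proj(c,P)
J=np.c_[[(proj(c,P+np.eye(3)[i]*.001)-b)[0] for i in range(3)]];print(J)
f=np.array([1.0,-.4]); print(np.linalg.solve(J[:2].T,f))
W9=load('wrist_9')
for q in ((0,.04,.098),(0,.016,.098)): print(proj(W9,W([.5325,.247,.122],[(-.012,q[1],.098),(.012,q[1],.098)])))
for x in(-.065,.065): print(proj(W9,W([.5325,.247,.122],[(x,.065,.012)])))
print(proj(W9,W([.5329,.2471,.122],[(-.006,.04,.2323),(.006,.04,.2323),(-.006,-.04,.2323),(.006,-.04,.2323)])))
im=W9['img'][100:300,200:320];cv2.imwrite('pics/c_w9.png',cv2.resize(im,None,fx=3,fy=3,interpolation=cv2.INTER_CUBIC))
E
```

```text
[[ 0.34465788 -0.12561315]
 [-0.1530645  -0.20339476]
 [-0.05669061 -0.29179644]]
[2.96233005 0.13713434]
[[242.64345455 148.42765424]
 [272.48441549 148.44211317]]
[[242.9448725  177.35861322]
 [272.13234036 177.36514077]]
[[197.69131582 115.54550671]]
[[316.98235661 115.62178586]]
[[243.28352832 200.03909875]
 [276.11550538 200.03716638]
 [246.79193303 354.21058765]
 [271.17583012 354.14061155]]
```

View pics/c_w9.png

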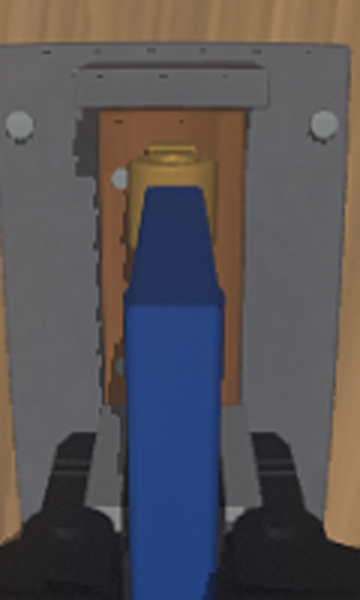

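```bash
python3 - <<'E'
from ov import *
c=load('side_9'); c['img']=np.clip(c['img'].astype(float)*2.2,0,255).astype(np.uint8); pickle.dump(c,open('pics/side_b9.pkl','wb'))
p=[.5329,.2471,.122]; zh=.2160-.0817
def box(x,y0,y1,z0,z1): return W(p,[(x,y0,zh+z0),(x,y1,zh+z0),(x,y1,zh+z1),(x,y0,zh+z1),(x,y0,zh+z0)])
cr=(157,90,197,145);cy=(255,255,0)
A=draw('side_b9',cr,10,[(circ(p,-.012,zh),cy),(box(-.006,-.04,.04,.018,.098),cy),(box(.006,-.04,.04,.018,.098),(255,255,255))],'pics/t.png')
B=draw('side_b9',cr,10,[],'pics/t.png')
cv2.imwrite('pics/ov4.png',np.hstack([A,B]))
E
```

```text
(no output)
```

View pics/ov4.png

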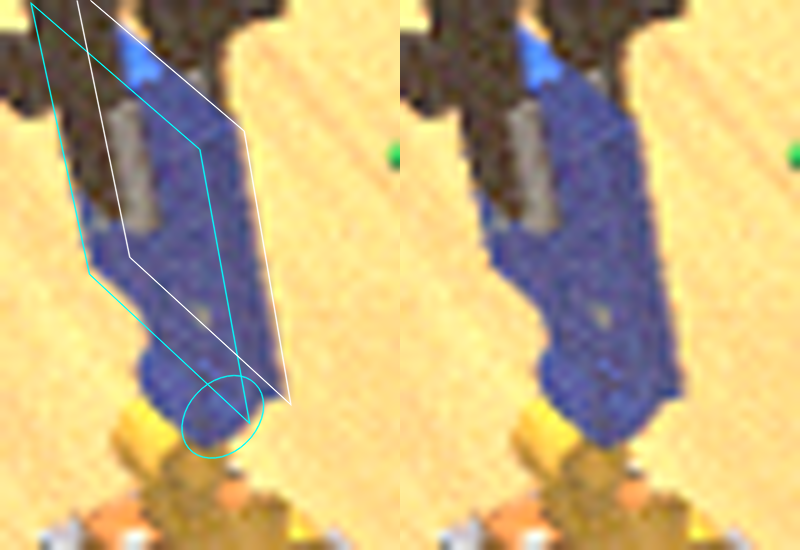

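```bash
python3 - <<'E'
from h import *
o=down(.122)
def st(s): 
    robot.sleep(.1); print(s,np.round(robot.current_position(),4),np.round(robot.current_contact_force(),2),np.round(robot.current_wrist_torque(),2),round(robot.current_time_s(),2))
st('0')
print(robot.line_to([.5327,.2470,.1815],o,velocity=.03,max_force=5)); st('1')
snap('wrist','10');snap('side','10');snap('top','10')
E
python3 - <<'E'
from ov import *
c=load('side_10'); c['img']=np.clip(c['img'].astype(float)*2.2,0,255).astype(np.uint8); pickle.dump(c,open('pics/side_b10.pkl','wb'))
A=draw('side_b10',(155,90,215,165),7,[],'pics/t.png')
w=load('wrist_10')['img'][110:300,200:330]
cv2.imwrite('pics/c10.png',np.hstack([A,cv2.resize(w,(360,525),interpolation=cv2.INTER_CUBIC)]))
E
```

```text
0 [0.5327 0.2471 0.2156] [-0.63  0.02 -0.08] [ 0.01 -0.01 -0.03] 15.75
False
1 [0.5328 0.2471 0.1818] [-0.33  0.62 -0.41] [-0.   -0.02  0.02] 17.12
```

View pics/c10.png

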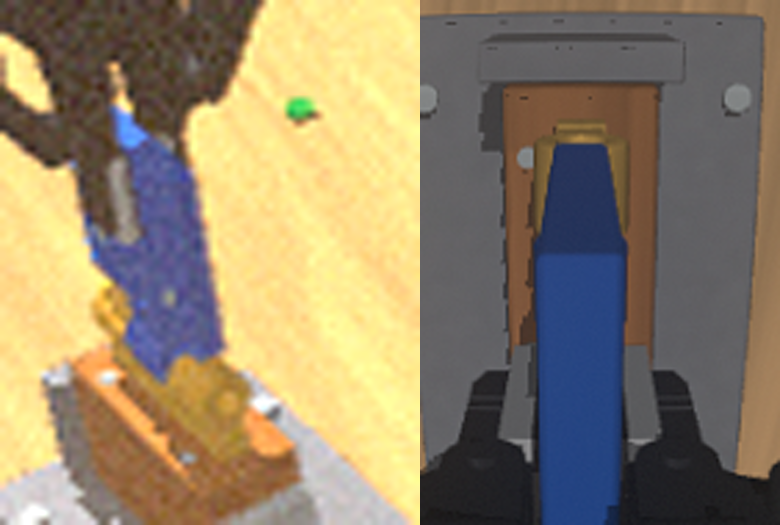

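The knuckle has gone into the gap with no contact force, and the wrist view has the leaf centred on the brass (crop columns 580 and 581). I'll probe gently, the floor for z and the sides for y, to centre it.

```bash
python3 - <<'E'
from h import *
o=down(.122)
def st(s): 
    f=np.mean([robot.current_contact_force() for _ in range(1)],axis=0)
    print(s,np.round(robot.current_position(),4),np.round(f,2),np.round(robot.current_wrist_torque(),2),round(robot.current_time_s(),2))
print(robot.line_to([.5327,.2470,.169],o,velocity=.01,max_force=4)); st('floor')
zf=robot.current_position()[2]
robot.line_to([.5327,.2470,zf+.004],o,velocity=.03); st('up')
yd=np.array([-np.sin(.122),np.cos(.122),0]); b=np.array([.5327,.2470,zf+.004])
print(robot.line_to(b+yd*.007,o,velocity=.01,max_force=4)); st('+y'); a1=(np.array(robot.current_position())-b)@yd
robot.line_to(b,o,velocity=.03)
print(robot.line_to(b-yd*.007,o,velocity=.01,max_force=4)); st('-y'); a2=(np.array(robot.current_position())-b)@yd
robot.line_to(b,o,velocity=.03); print(a1,a2); st('end')
snap('wrist','11');snap('side','11')
E
```

```text
True
floor [0.5327 0.247  0.1753] [ 0.41 -0.31  4.02] [-0.03  0.01 -0.01] 17.98
up [0.5325 0.2469 0.1791] [-0.55 -0.11 -0.6 ] [ 0.05  0.   -0.03] 18.3
True
+y [0.532  0.2484 0.1785] [ 0.09 -0.76 -0.58] [-0.11 -0.07 -0.01] 18.72
False
-y [0.5335 0.2402 0.1793] [ 0.19  1.07 -0.81] [0.17 0.05 0.02] 19.82
0.0014990795501707464 -0.006870054351815184
end [0.5326 0.2472 0.1793] [-0.81  0.26 -0.05] [-0.02 -0.01  0.02] 20.2
```

Floor contact came at TCP z 0.1753, so the holes line up at 0.1793, which agrees with the geometry. The side contacts at +1.5 mm and about −6.8 mm put the y centre at about −2.6 mm. In the wrist view the leaf's mid-plane, seen edge-on, passes through the brass axis, so x is good. I'll move to the centre and verify.

```bash
python3 - <<'E'
from h import *
o=down(.122)
def st(s): 
    print(s,np.round(robot.current_position(),4),np.round(robot.current_contact_force(),2),np.round(robot.current_wrist_torque(),2),round(robot.current_opening(),4),round(robot.current_time_s(),2))
yd=np.array([-np.sin(.122),np.cos(.122),0]); b=np.array([.5327,.2470,.1794])-yd*.0026
robot.line_to(b,o,velocity=.02); st('c')
for s in (1,-1):
    print(s,robot.line_to(b+s*yd*.0055,o,velocity=.008,max_force=3)); st('y'); print((np.array(robot.current_position())-b)@yd)
    robot.line_to(b,o,velocity=.03)
robot.sleep(.3); st('end')
for n in('wrist','side','top'): snap(n,'12')
E
python3 - <<'E'
from ov import *
c=load('side_12'); c['img']=np.clip(c['img'].astype(float)*2.2,0,255).astype(np.uint8); pickle.dump(c,open('pics/side_b10.pkl','wb'))
A=draw('side_b10',(155,90,215,165),7,[],'pics/t.png')
w=load('wrist_12')['img'][110:300,200:330]
cv2.imwrite('pics/c12.png',np.hstack([A,cv2.resize(w,(360,525),interpolation=cv2.INTER_CUBIC)]))
E
```

```text
c [0.5331 0.2442 0.1794] [ 0.35 -0.55 -2.08] [-0.05 -0.02  0.02] 0.0113 20.58
1 True
y [0.5321 0.2483 0.1788] [ 0.87  0.26 -0.81] [ 0.01 -0.06  0.01] 0.0113 21.19
0.0039877837811534665
-1 True
y [0.5332 0.24   0.1789] [ 0.63  0.65 -0.15] [ 0.19 -0.01  0.01] 0.0114 22.17
-0.004424381345927131
end [0.533  0.2444 0.1793] [-0.87 -0.12  0.41] [ 0.02  0.   -0.01] 0.0115 22.77
```

View pics/c12.png

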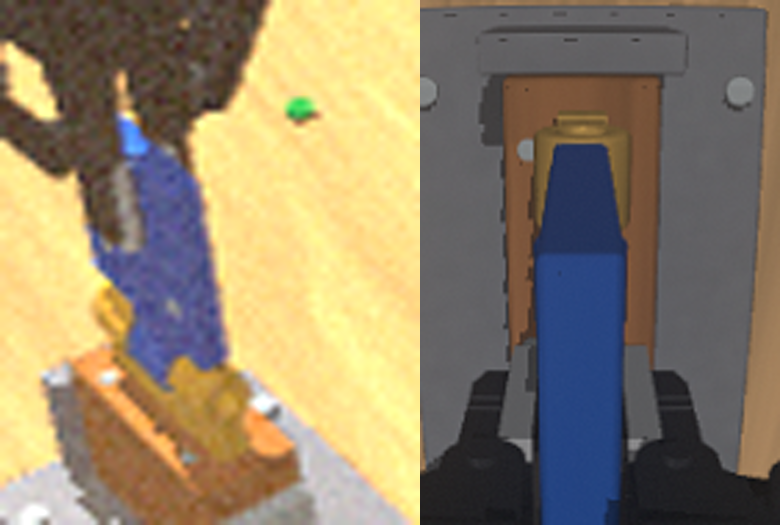

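View pics/top_12.png

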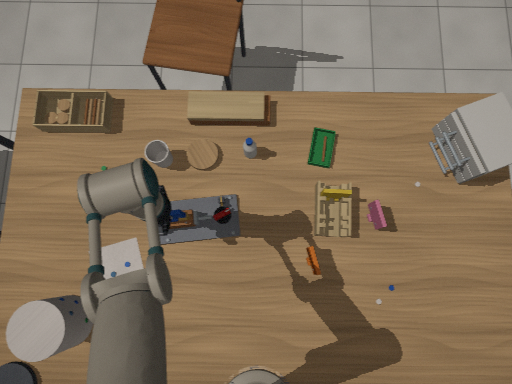

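Re-probing gave contacts at +4.0 and −4.4 mm, so y is centred. In the wrist crop the leaf (581.5) and brass (582) line up. The contact force is about zero, and the other objects and the locked knob are unchanged. I'll hand it in.

```bash
python3 - <<'E'
from h import *
print(np.round(robot.current_position(),4),np.round(robot.current_contact_force(),2),np.abs(robot.current_qd()).max(),robot.current_time_s())
robot.close_job()
E
```

```text
[0.533  0.2444 0.1794] [-0.11  0.23 -0.41] 0.0010655166042941402 22.9167
the job is handed in; nothing more can be done
```

The job is handed in at about 22.9 s of the 56 s: the clamp knob is locked, and the blue leaf is held with its knuckle between the two brass knuckles.

- **Knob:** I turned it clockwise about 1.14 rad to its end stop, where the wrist torque rose to 0.42 N m. I felt no separate detent peak at the steps I sampled. The later pictures show the bar staying in the locked position.
- **Leaf height:** I touched the floor of the gap lightly, at about 4 N, and raised the leaf 4 mm from there. That matches the expected height.
- **Leaf along the hole:** My camera estimate was about 2.6 mm off, so I centred by touching both sides gently. A second check gave contacts at +4.0 and −4.4 mm.
- **Leaf across the hole:** In the wrist view the leaf's mid-plane passes through the brass axis to within about 0.5 mm. An earlier rough reading from the side camera suggested 1–3 mm off. I trusted the wrist view because it compares leaf and brass directly.
- **At hand-in:** Contact force was within 0.5 N of zero, the arm was still and the leaf was firmly gripped. In the last top view the other objects looked undisturbed.

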